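Find the loose clamp screw and hold its cap open

ROBOT

A 7-joint arm with a two-finger parallel gripper is mounted at the origin on the work surface. World frame = base frame: x ahead of the robot, y to its left, z up, the work surface at z = 0. Lengths are in mm, angles in rad, forces in N, time in s.
With the tool pointing down it reaches from about 400 to 850 mm from the base axis. Payload 10.4 kg.
Tool frame: the origin (TCP) lies on the centre line of the jaws, within the pads' length; the fingertips stand 14 mm ahead of it and the grasp point (between the pads) lies 5 mm behind it; z points along the fingers, y is the line along which they close (so a half turn about z gives the same grasp; the last joint's range is limited). The gripper opens to 85 mm and grips with 20 to 120 N. Pads are 22 mm wide; open, the fingers measure 114 mm over their backs; the gripper's body (76 mm by 85 mm) begins 54 mm behind the grasp point. The pads swing forward as they close: fully open they stand 13 mm farther back than shut.
Start: joints at [1.141, 0.332, -0.065, 1.46, 0.022, 1.35, -0.088], TCP at [247.317, -574.007, 245.338] pointing down, gripper open.
Joint ranges: [-2.6, 2.6], [-0.5, 2.12], [-1.47, 1.34], [0.16, 2.42], [-1.27, 4.41], [0.06, 2.06], [-2.6, 2.6]. Speed limits (rad/s): [2.22, 2.22, 2.79, 2.79, 3.14, 3.14, 3.14].

INTERFACE

Orientations are given as a rotation vector (axis times angle).
In Python, from workcell import manip gives the robot as it stands.
- The arm moves only by the tool play_rows, never from a script. Its argument "deltas" is a list of rows, each a list of 4 numbers: the shift along the tool's x, y, z in units of 50 mm (1.0 is 50 mm), then the turn about the tool's z in units of 8 degrees (1.0 is 8 degrees). In form: [[x, y, z, roll], ...]. A call has 1 to 8 rows; each row shifts and turns the commanded pose from where the row before left it, along the tool's axes as they then stand; what a row does not reach is not made up. A row lasts 1/10 s, in which the tool goes at most 50 mm and 8.59 degrees, less where a joint would pass 70% of its speed; a pose out of reach is approached as far as the arm can. A call is refused whole if a number of a shift passes 1 or a number of a turn 1, either way. A call with a gripper value outside its range is refused whole. "hand" is the finger opening in mm, from 0 to 85.4, set as the call begins (left out, the last holds). The fingers move at their own pace and stop on an object; "grip_force" is the grip in N (left out, the last holds). Time passes only in rows, so rows that do not move let the fingers close. It gives the time, the measured TCP pose, the force, the opening and the grip force at its end, in the units of the state.
- manip.state(): the state, without advancing time (a new reading comes with each control period).
- manip.grab_frame(name): name is "side" or "top" or "wrist"; returns the picture (420x560x3 uint8, red, green, blue); there is no depth.
- manip.get_calibration(name): a dict with "fovy" (degrees; the focal length in pixels is half the picture's height over the tangent of half this angle, whatever the lens; pixels are square), "cx", "cy" (the principal point, pixels), "view" (4x4, takes a point from world to camera coordinates). Camera axes: x right, y up, looking along -z (the intrinsics and any distortion apply to the point x, -y, -z); pixel columns grow to the right and rows downward; lengths in mm; the calibration is good to about 2 mm. A picture is of the moment at which its call begins: read the wrist's pose just before it. get_calibration takes no time and is no camera call; for the wrist camera it gives the pose at the moment of the call.
- manip.finish_job(): hands the job in; it is judged then, once.
The state is a dict: "t": time; "qpos": joint angles; "qvel": joint speeds; "effort": joint torques, N m; "tool_pos": TCP position; "tcp_rot": TCP orientation; "force": force on the tool from outside, world axes, zero at the start; "moment": the same for the moment, N m; "gripper_width": finger opening in mm; "grip_force": force on a finger pad.
Only numpy, scipy, OpenCV 4.12 (cv2) and the standard library are available. Lean on these libraries where they do the work, as an engineer would, in place of code of your own. Each camera call takes 0.05 s, during which the arm holds its last target. There are 200 camera calls.

TASK

I am servicing the drawplate clamp on the jeweller's bench: first pick the one short screw out of the four spares standing on the cork pad and drop it in the copper dish, leaving the three good spares standing where they are. Then tap the heads of the three clamp screws from above to find the loose one, which sinks and stays pushed in, and only then lift the hinged brass cap of that screw by its red tab to about 45 degrees. Finish while still holding it open in the gripper so that I can replace the screw; keep the other two caps shut and leave everything else on the bench alone.

Things in the scene. Friction and masses are not known exactly. Their poses are not given: they have to be found in the camera images.
- clamp: drawplate clamp fixed to the bench: green block 74 x 225 mm, top 40 mm above the bench; a steel plate full of holes stands along its far edge (top at 96 mm, 51 mm beyond the screw row). Origin: on the bench below the middle screw; y along the row of three screws (75 mm apart), -x to the side of the red tabs (robot side), z up.
- dish: loose round copper scrap dish, mouth 100 mm across, 28 mm high, wall 4 mm. Origin: centre of its underside.
- screw_1 (a joint): how far this clamp screw has sunk, m; 0 at the start. A tight one stays within 1 mm however pressed; the one loose screw sinks 6 mm to a stop when pressed straight down with more than about 3 N (7 N is plenty) and stays down. Which one is loose varies and cannot be seen beforehand.
- screw_1_head (a point): centre of the top face of this clamp screw's round steel head (20 mm diameter); at the start 60 mm above the bench and 14 mm above the brass cap, through whose 26 x 26 mm window the head stands.
- cap_1 (a joint): opening of the brass cap around screw_1, rad: 0 flat and shut, 1.2 its stop. Opens by raising the red tab; a weak spring and its weight shut it unless held (about 1 to 2 N at the tab). Hinge axis: parallel to the clamp's y, 44 mm above the bench, 70 mm from the tab's grip point towards the clamp's +x, 22 mm lower (when shut).
- cap_1_tab (a point): grip point of this cap's upright red tab: 10 mm thick along the clamp's y, 16 mm long in x. When shut this point is 66 mm above the bench, 12 mm below the tab's top, 20 mm above the brass plate, 38 mm from the screw's axis towards -x. Pinched across its 10 mm, the tab can pivot between the pads while it swings up.
- screw_2 (a joint): how far this clamp screw has sunk, m; 0 at the start. A tight one stays within 1 mm however pressed; the one loose screw sinks 6 mm to a stop when pressed straight down with more than about 3 N (7 N is plenty) and stays down. Which one is loose varies and cannot be seen beforehand.
- screw_2_head (a point): centre of the top face of this clamp screw's round steel head (20 mm diameter); at the start 60 mm above the bench and 14 mm above the brass cap, through whose 26 x 26 mm window the head stands.
- cap_2 (a joint): opening of the brass cap around screw_2, rad: 0 flat and shut, 1.2 its stop. Opens by raising the red tab; a weak spring and its weight shut it unless held (about 1 to 2 N at the tab). Hinge axis: parallel to the clamp's y, 44 mm above the bench, 70 mm from the tab's grip point towards the clamp's +x, 22 mm lower (when shut).
- cap_2_tab (a point): grip point of this cap's upright red tab: 10 mm thick along the clamp's y, 16 mm long in x. When shut this point is 66 mm above the bench, 12 mm below the tab's top, 20 mm above the brass plate, 38 mm from the screw's axis towards -x. Pinched across its 10 mm, the tab can pivot between the pads while it swings up.
- screw_3 (a joint): how far this clamp screw has sunk, m; 0 at the start. A tight one stays within 1 mm however pressed; the one loose screw sinks 6 mm to a stop when pressed straight down with more than about 3 N (7 N is plenty) and stays down. Which one is loose varies and cannot be seen beforehand.
- screw_3_head (a point): centre of the top face of this clamp screw's round steel head (20 mm diameter); at the start 60 mm above the bench and 14 mm above the brass cap, through whose 26 x 26 mm window the head stands.
- cap_3 (a joint): opening of the brass cap around screw_3, rad: 0 flat and shut, 1.2 its stop. Opens by raising the red tab; a weak spring and its weight shut it unless held (about 1 to 2 N at the tab). Hinge axis: parallel to the clamp's y, 44 mm above the bench, 70 mm from the tab's grip point towards the clamp's +x, 22 mm lower (when shut).
- cap_3_tab (a point): grip point of this cap's upright red tab: 10 mm thick along the clamp's y, 16 mm long in x. When shut this point is 66 mm above the bench, 12 mm below the tab's top, 20 mm above the brass plate, 38 mm from the screw's axis towards -x. Pinched across its 10 mm, the tab can pivot between the pads while it swings up.
- spare_a: loose spare screw standing head down on a fixed cork pad (85 x 205 mm, 8 mm high), four in a row about 50 mm apart: head 22 mm diameter, 8 mm high, above it a 12 mm shank. Three are 44 mm tall, one is short, 26 mm. Origin: centre of the shank's free end, on top while it stands (52 or 34 mm above the bench); z out of that end.
- spare_b: loose spare screw standing head down on a fixed cork pad (85 x 205 mm, 8 mm high), four in a row about 50 mm apart: head 22 mm diameter, 8 mm high, above it a 12 mm shank. Three are 44 mm tall, one is short, 26 mm. Origin: centre of the shank's free end, on top while it stands (52 or 34 mm above the bench); z out of that end.
- spare_c: loose spare screw standing head down on a fixed cork pad (85 x 205 mm, 8 mm high), four in a row about 50 mm apart: head 22 mm diameter, 8 mm high, above it a 12 mm shank. Three are 44 mm tall, one is short, 26 mm. Origin: centre of the shank's free end, on top while it stands (52 or 34 mm above the bench); z out of that end.
- spare_d: loose spare screw standing head down on a fixed cork pad (85 x 205 mm, 8 mm high), four in a row about 50 mm apart: head 22 mm diameter, 8 mm high, above it a 12 mm shank. Three are 44 mm tall, one is short, 26 mm. Origin: centre of the shank's free end, on top while it stands (52 or 34 mm above the bench); z out of that end.
- file: bystander: file with a wooden handle, 235 mm long, lying on the bench in front
- screwdriver: bystander: yellow-handled screwdriver lying at the back
- hammer: bystander: hammer lying at the back
- pliers: bystander: blue-handled pliers lying at the back
- tin: bystander: closed green tin 70 x 100 x 35 mm on the left
- jar: bystander: amber jar, 56 mm diameter, 70 mm high, on the right
Mind the look-alikes: they are no part of the job. Of the things like the dish, leave any that is black, blue or pink; of the rest the smaller one is meant.

How it is judged:
By the outcome, as a careful person would: the job done as asked, in the order asked, and still so for the second after the job is handed in, while the arm keeps its last pose, push and grip.
It also fails if it takes over 58 s, if anything falls off the work surface, if the arm or the gripper's body presses on something with over 40 N, if the wrist force passes 120 N, or if a joint passes its speed limit or range.

## Working session

There is one attempt and no reset: what is moved stays moved. The work goes in short steps, Python scripts to look and compute and a tool call to move; the robot and the scene stay as the last step left them, time stands still between calls to the robot, and variables do not carry over. Pictures are saved under pics/ and viewed, at most 13 in all, crops included, and the job is handed in when it is done.

Besides the shell and the picture viewer there is one more tool, called after "Call:" as name(argument=value, ...), one argument or row to a line, values as JSON. play_rows: Moves the arm, as the interface text tells. Its arguments: {"type":"object","properties":{"deltas":{"type":"array"},"hand":{"type":"number"},"grip_force":{"type":"number"}},"required":["deltas"]}

```bash
mkdir -p pics; cat > h.py <<'E'
import numpy as np, cv2
from workcell import manip
def cal(n):
    c=manip.get_calibration(n); f=210/np.tan(np.radians(c["fovy"])/2)
    return c,f,np.array(c["view"])
def ray(n,u,v,C=None):
    c,f,V=C or cal(n); R=V[:3,:3];o=-R.T@V[:3,3]
    d=R.T@np.array([(u-c["cx"])/f,-(v-c["cy"])/f,-1]); return o,d
def onz(n,u,v,z,C=None):
    o,d=ray(n,u,v,C); return o+d*(z-o[2])/d[2]
def proj(n,p,C=None):
    c,f,V=C or cal(n); q=V[:3,:3]@np.array(p)+V[:3,3]
    return c["cx"]+f*q[0]/-q[2], c["cy"]-f*q[1]/-q[2]
E
python3 - <<'E'
from h import *
for n in("top","side","wrist"):
    c=manip.get_calibration(n);print(n,{k:(np.round(v,3).tolist()) if k=="view" else v for k,v in c.items()})
s=manip.state();print(s["t"],s["tool_pos"],s["tcp_rot"])
a=manip.grab_frame("top");b=manip.grab_frame("side")
for n,i in(("top",a),("side",b)):
    cv2.imwrite(f"pics/{n}0.png",cv2.resize(i[...,::-1],(800,600),interpolation=cv2.INTER_CUBIC)); np.save(n+"0.npy",i)
E
```

```text
top {'fovy': 46.58990434894715, 'cx': 290.1863999723699, 'cy': 206.6827591488165, 'view': [[0.002, -1.0, -0.005, 3.708], [0.998, 0.001, 0.067, -496.272], [-0.067, -0.006, 0.998, -1326.073], [0.0, 0.0, 0.0, 1.0]]}
side {'fovy': 54.04529876253335, 'cx': 282.64061415240445, 'cy': 210.99192160293217, 'view': [[0.985, -0.17, 0.006, -516.615], [0.09, 0.55, 0.83, -115.415], [-0.145, -0.817, 0.558, -1103.929], [0.0, 0.0, 0.0, 1.0]]}
wrist {'fovy': 68.62786009694379, 'cx': 279.8683225046885, 'cy': 208.69861548903538, 'view': [[0.396, -0.918, -0.002, -623.309], [0.873, 0.377, -0.308, 41.518], [0.284, 0.12, 0.951, -381.105], [0.0, 0.0, 0.0, 1.0]]}
0.0 [ 247.16024464 -573.65433834  244.48942597] [-3.07541995e+00 -6.34387832e-01  5.33064862e-04]
```

View pics/top0.png

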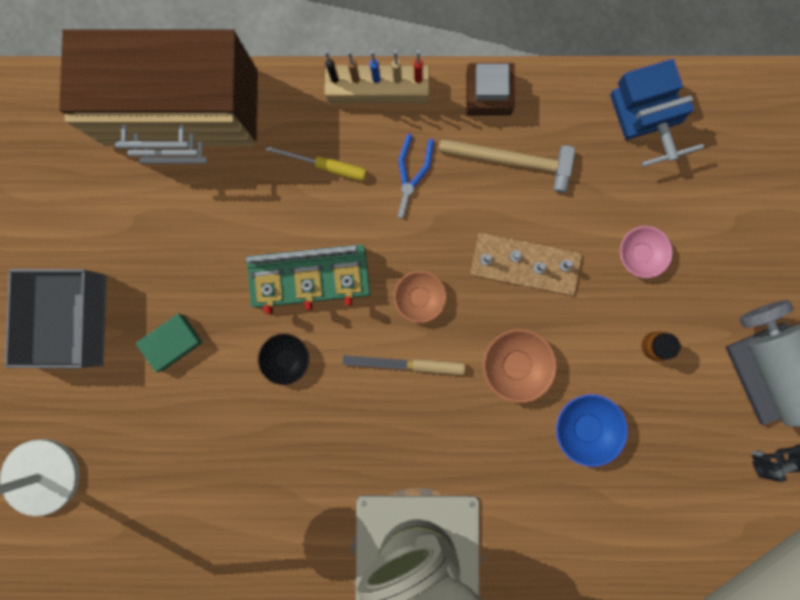

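View pics/side0.png

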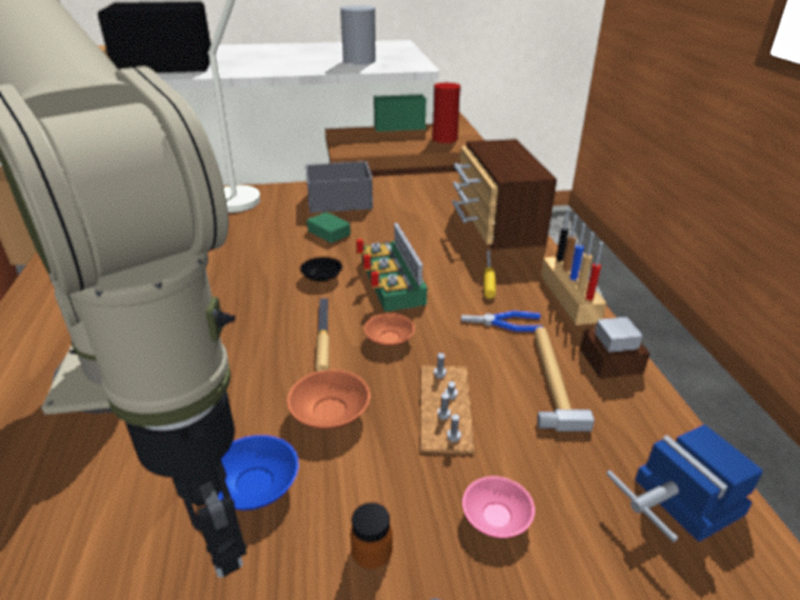

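The top view shows the pad's spares at (488,260), (516,257), (540,267) and (566,266). The clamp is at about (308,280), with red tabs at (268,309), (308,305) and (348,300). There are two copper dishes, at (420,297) and (520,366); the black, blue and pink ones are excluded. The smaller copper one at (420,297) fits. In the side view the second spare from the far end (451,392) looks short. I'll check both in an enlarged crop.

```bash
python3 - <<'E'
from h import *
a=np.load("top0.npy");b=np.load("side0.npy")
A=cv2.resize(a[155:290,160:420],(800,415),interpolation=cv2.INTER_CUBIC)  # s=3.077
B=cv2.resize(b[230:330,240:460][:51*2],(407,185),interpolation=cv2.INTER_CUBIC)
B2=cv2.resize(b[240:325,285:340],None,fx=2.17,fy=2.17,interpolation=cv2.INTER_CUBIC)
B3=cv2.resize(b[155:225,235:305],None,fx=2.6,fy=2.6,interpolation=cv2.INTER_CUBIC)
B4=cv2.resize(b[210:310,195:300],None,fx=1.8,fy=1.8,interpolation=cv2.INTER_CUBIC)
O=np.zeros((600,800,3),np.uint8);O[:415]=A
x=0
for i in(B2,B3,B4):
    i=i[:185];O[415:415+i.shape[0],x:x+i.shape[1]]=i;x+=i.shape[1]+10
cv2.imwrite("pics/crop1.png",O[...,::-1])
# copper dish blobs
hsv=cv2.cvtColor(a,cv2.COLOR_RGB2HSV)
m=((hsv[...,0]<14)&(hsv[...,1]>90)&(hsv[...,2]>140)).astype(np.uint8)
n,l,st,ce=cv2.connectedComponentsWithStats(m)
for i in range(1,n):
    if st[i,4]>300: 
        u,v=ce[i];print("copper",st[i],ce[i],onz("top",u,v,28))
m=(((hsv[...,0]<6)|(hsv[...,0]>174))&(hsv[...,1]>170)&(hsv[...,2]>90)).astype(np.uint8)
n,l,st,ce=cv2.connectedComponentsWithStats(m)
for i in range(1,n):
    if 5<st[i,4]<100: u,v=ce[i];print("red",st[i],ce[i],onz("top",u,v,72))
E
```

```text
copper [275 189  37  37 767] [296.21382008 208.28813559] [491.13398251 -12.06558993  28.        ]
copper [ 337  230   52   52 1502] [367.39347537 258.04793609] [ 356.36677069 -204.92941969   28.        ]
red [290  43   5   6  19] [291.94736842  45.78947368] [9.27722752e+02 1.24501163e-01 7.20000000e+01]
red [241 208   5   6  24] [243.125      210.33333333] [482.73787035 128.33233361  72.        ]
red [213 211   5   6  24] [214.875      213.66666667] [473.82565161 202.84503145  72.        ]
red [184 214   5   5  20] [186.3  216.05] [467.42354768 278.23471018  72.        ]
```

View pics/crop1.png

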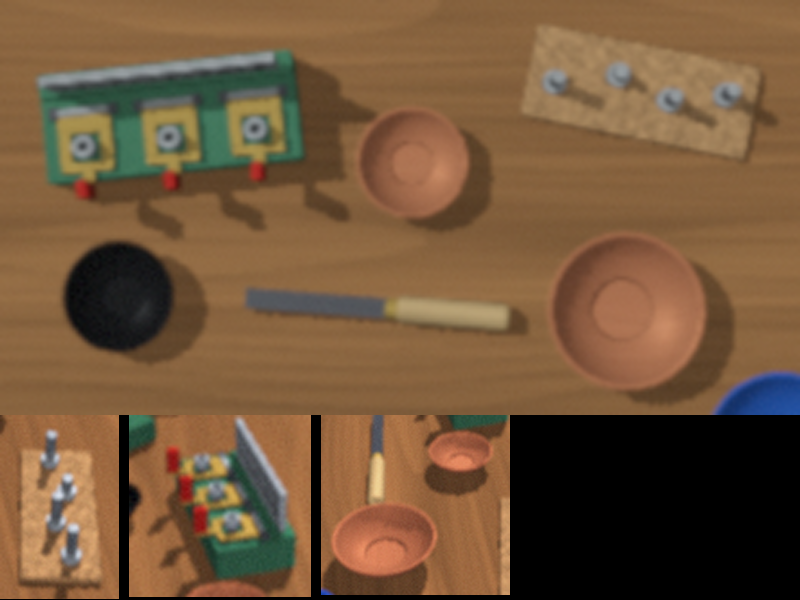

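```bash
cat >> h.py <<'E'
from scipy.spatial.transform import Rotation as Ro
def tri(u1,u2,n1="top",n2="side"):
    o1,d1=ray(n1,*u1);o2,d2=ray(n2,*u2)
    k=np.linalg.lstsq(np.c_[d1,-d2],o2-o1,rcond=None)[0]
    a=o1+k[0]*d1;b=o2+k[1]*d2;return (a+b)/2,np.linalg.norm(a-b)
def st():
    s=manip.state();R=Ro.from_rotvec(s["tcp_rot"]).as_matrix()
    return s,R,np.degrees(np.arctan2(R[1,0],R[0,0]))
def go(p,yaw=None):
    s,R,y=st();d=R.T@(np.array(p)-s["tool_pos"])
    print("t",round(s["t"],2),"pos",s["tool_pos"].round(1),"yaw",y.round(1),"F",np.round(s["force"],1),"w",round(s["gripper_width"],1),"tilt",(R[:,2]).round(3),
     "\n units at this yaw",(d/50).round(2),"roll",None if yaw is None else round(-(yaw-y)/8,2))
    return d/50
E
python3 - <<'E'
from h import *
f=3.077
for nm,(x,y) in dict(a=(554,82),b=(619,75),c=(670,100),d=(727,95)).items():
    u=(160+x/f,155+y/f); print(nm,onz("top",*u,34 if nm=='b' else 52).round(1))
print(tri((361.2,179.4),(285+68/2.17,240+(480-415)/2.17)))
print("dish",onz("top",293.7,207.7,28))
for x,y in((83,147),(169,137),(255,128)): print("head",onz("top",160+x/f,155+y/f,60).round(1))
s,R,y=st();c,ff,V=cal("wrist");o=-V[:3,:3].T@V[:3,3]
print("cam in tool",R.T@(o-s["tool_pos"]),"dir",R.T@(-V[2,:3]),"up",R.T@V[1,:3])
go([500,-185,250],81)
E
```

```text
a [ 561.5 -129.6   52. ]
b [ 569.9 -189.    34. ]
c [ 545.8 -230.7   52. ]
d [ 550.3 -280.4   52. ]
(array([ 573.11181809, -190.38882563,   27.49560692]), np.float64(4.893056954491298))
dish [492.73308096  -5.20439384  28.        ]
head [503.5 279.6  60. ]
head [512.2 205.1  60. ]
head [520.2 130.5  60. ]
cam in tool [  78.06659767   -0.78503397 -129.61018303] dir [-3.08175471e-01 -4.77789626e-04  9.51329412e-01] up [ 9.51329521e-01 -3.07616935e-04  3.08175352e-01]
t 0.1 pos [ 247.2 -573.7  244.6] yaw 23.3 F [-0.1  0.5  0.6] w 85.5 tilt [-0.001  0.001 -1.   ] 
 units at this yaw [ 7.72 -5.14 -0.1 ] roll -7.21
```

```bash
cat >> h.py <<'E'
def rows(p,yaw,n):
    s,R,y=st();d=np.array(p)-s["tool_pos"];r=-(yaw-y)/n
    out=[]
    for i in range(n):
        Q=R@Ro.from_euler("z",r*i,degrees=True).as_matrix()
        out.append((Q.T@d/n/50).round(2).tolist()+[round(r/8,2)])
    print("t",round(s["t"],2),s["tool_pos"].round(1),"yaw",round(y,1),"F",np.round(s["force"],1),"w",round(s["gripper_width"],1));print(out)
E
python3 -c "
from h import *
rows([565,-190,200],81,13)"
```

```text
t 0.1 [ 247.2 -573.7  244.6] yaw 23.3 F [-0.1  0.5  0.6] w 85.5
[[0.68, -0.35, 0.07, np.float64(-0.55)], [0.71, -0.29, 0.07, np.float64(-0.55)], [0.73, -0.24, 0.07, np.float64(-0.55)], [0.74, -0.18, 0.07, np.float64(-0.55)], [0.76, -0.12, 0.07, np.float64(-0.55)], [0.76, -0.06, 0.07, np.float64(-0.55)], [0.77, -0.01, 0.07, np.float64(-0.55)], [0.76, 0.05, 0.07, np.float64(-0.55)], [0.76, 0.11, 0.07, np.float64(-0.55)], [0.75, 0.17, 0.07, np.float64(-0.55)], [0.73, 0.23, 0.07, np.float64(-0.55)], [0.71, 0.28, 0.07, np.float64(-0.55)], [0.69, 0.34, 0.07, np.float64(-0.55)]]
```

Call:
play_rows(
  deltas=[
    [0.68,-0.35,0,-0.55],
    [0.71,-0.29,0,-0.55],
    [0.73,-0.24,0,-0.55],
    [0.74,-0.18,0,-0.55],
    [0.76,-0.12,0,-0.55],
    [0.76,-0.06,0,-0.55],
    [0.77,0,0,-0.55],
    [0.76,0.05,0,-0.55],
  ],
  hand=36,
  grip_force=30,
)

```text
t: 0.9
tool_pos: [444.5, -337.7, 245.1]
tcp_rot: [-2.738, -1.539, 0.0]
force: [0.5, 0.8, -0.0]
gripper_width: 35.7
grip_force: 0.0
```

```bash
python3 -c "
from h import *
rows([565,-190,200],81,6)"
```

```text
t 0.9 [ 444.5 -337.7  245.1] yaw 58.7 F [ 0.5  0.8 -0. ] w 35.7
[[0.63, 0.09, 0.15, np.float64(-0.46)], [0.62, 0.13, 0.15, np.float64(-0.46)], [0.61, 0.17, 0.15, np.float64(-0.46)], [0.6, 0.21, 0.15, np.float64(-0.46)], [0.59, 0.25, 0.15, np.float64(-0.46)], [0.57, 0.28, 0.15, np.float64(-0.46)]]
```

Call:
play_rows(
  deltas=[
    [0.63,0.09,0.15,-0.46],
    [0.62,0.13,0.15,-0.46],
    [0.61,0.17,0.15,-0.46],
    [0.6,0.21,0.15,-0.46],
    [0.59,0.25,0.15,-0.46],
    [0.57,0.28,0.15,-0.46],
    [0,0,0,0],
    [0,0,0,0],
  ],
)

```text
t: 1.7
tool_pos: [565.4, -191.6, 199.7]
tcp_rot: [-2.394, -2.032, 0.001]
force: [0.4, -1.1, 0.3]
gripper_width: 36.0
grip_force: 0.0
```

```bash
python3 - <<'E'
from h import *
go([565,-190,200],81)
C=cal("wrist");i=manip.grab_frame("wrist");np.save("w1.npy",i)
import pickle;pickle.dump(C,open("w1.pkl","wb"))
for p in([561.5,-129.6,52],[569.9,-189,34],[545.8,-230.7,52],[550.3,-280.4,52]):print(proj("wrist",p,C))
cv2.imwrite("pics/w1.png",cv2.resize(i[...,::-1],(800,600),interpolation=cv2.INTER_CUBIC))
E
```

```text
t 1.7 pos [ 565.4 -191.6  199.7] yaw 80.6 F [ 0.4 -1.1  0.3] w 36.0 tilt [-0.001  0.    -1.   ] 
 units at this yaw [ 0.03 -0.01 -0.01] roll -0.04
(np.float64(265.70045080697724), np.float64(131.61393099893579))
(np.float64(285.4815021899917), np.float64(189.90155874861466))
(np.float64(268.1253566108107), np.float64(239.16541412797096))
(np.float64(280.8626215750536), np.float64(282.5235802646991))
```

View pics/w1.png

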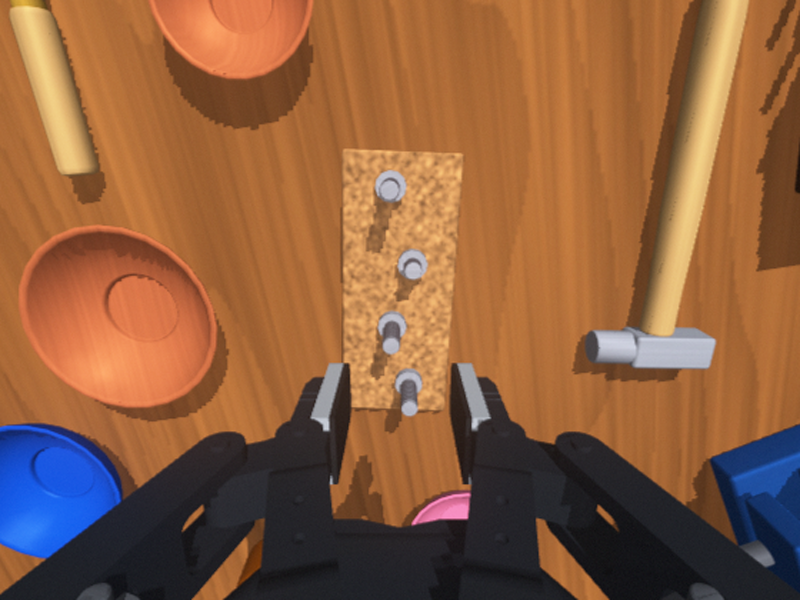

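The wrist view shows spare b (short) with its free end at (413,268); the others are at (391,188), (391,347) and (409,409). All three of those show longer shanks, so b is the short one.

```bash
python3 - <<'E'
from h import *
import pickle;C=pickle.load(open("w1.pkl","rb"))
for (x,y),z in(((391,188),52),((413,268.5),34),((391,347),52),((409,409),52)):print(onz("wrist",x*.7,y*.7,z,C).round(1))
for (x,y) in((412,263.5),(390,186)):print("head",onz("wrist",x*.7,y*.7,16,C).round(1))
p=onz("wrist",413*.7,268.5*.7,34,C);print(go([p[0],p[1],90],81))
E
```

```text
[ 568.4 -130.7   52. ]
[ 573.7 -187.6   34. ]
[ 550.5 -235.5   52. ]
[ 555.1 -285.7   52. ]
head [ 573.4 -188.3   16. ]
head [ 566.8 -131.5   16. ]
t 1.75 pos [ 565.  -192.7  200. ] yaw 80.5 F [-0.3 -1.2  0.8] w 36.1 tilt [-0.001 -0.    -1.   ] 
 units at this yaw [0.13 0.16 2.2 ] roll -0.06
[0.13057549 0.15660267 2.19956006]
```

Call:
play_rows(
  deltas=[
    [0.09,0.16,0.5,0],
    [0,0,0.6,0],
    [0,0,0.6,0],
    [0,0,0.5,0],
    [0,0,0.4,0],
    [0,0,0.2,0],
    [0,0,0,0],
    [0,0,0,0],
  ],
)

```text
t: 2.55
tool_pos: [574.4, -189.8, 61.3]
tcp_rot: [2.396, 2.03, 0.001]
force: [0.6, 0.4, 0.1]
gripper_width: 35.8
grip_force: 0.0
```

```bash
python3 -c "
from h import *
go([573.3,-188,33],81)
i=manip.grab_frame('wrist');j=manip.grab_frame('side')
O=np.vstack([cv2.resize(i[120:420,80:480],(600,450)),cv2.resize(j[230:330,220:420],(600,300))])
cv2.imwrite('pics/w2.png',cv2.resize(O,(480,600))[...,::-1])"
```

```text
t 2.55 pos [ 574.4 -189.8   61.3] yaw 80.5 F [0.6 0.4 0.1] w 35.8 tilt [ 0.001 -0.001 -1.   ] 
 units at this yaw [ 0.03 -0.03  0.57] roll -0.06
```

View pics/w2.png

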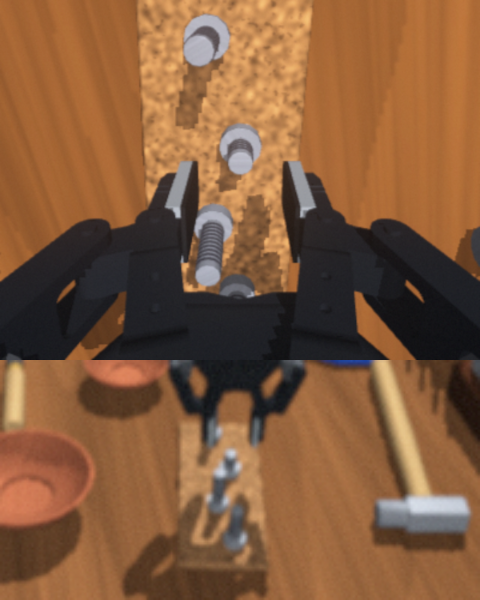

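The pads straddle spare b's end at (240,162) centrally in y.

```bash
python3 -c "
from h import *
p=onz('wrist',280,255,34);print(p, onz('wrist',80+240/1.2,120+144/1.2,16))
go([p[0],p[1],33],81)"
```

```text
[ 573.85811371 -188.61276039   34.        ] [ 574.10200201 -187.3463047    16.        ]
t 2.65 pos [ 574.8 -189.5   61.7] yaw 80.6 F [-0.9  0.3  0.6] w 35.7 tilt [ 0.002 -0.001 -1.   ] 
 units at this yaw [ 0.01 -0.02  0.57] roll -0.05
```

Call:
play_rows(
  deltas=[
    [0.02,0,0.2,0],
    [0,0,0.2,0],
    [0,0,0.16,0],
    [0,0,0,0],
  ],
)

```text
t: 3.05
tool_pos: [573.2, -187.8, 30.5]
tcp_rot: [-2.394, -2.03, 0.002]
force: [0.9, -0.2, -0.0]
gripper_width: 36.2
grip_force: 0.0
```

Call:
play_rows(
  deltas=[
    [0,0,0,0],
    [0,0,0,0],
    [0,0,0,0],
    [0,0,0,0],
    [0,0,0,0],
  ],
  hand=0,
)

```text
t: 3.55
tool_pos: [574.4, -188.1, 32.5]
tcp_rot: [2.396, 2.031, 0.0]
force: [0.8, -0.3, 0.3]
gripper_width: 10.5
grip_force: 29.3
```

Call:
play_rows(
  deltas=[
    [0,0,-0.2,0],
    [0,0,-0.4,0],
    [0,0,-0.6,0],
    [0,0,-0.6,0],
    [0,0,-0.4,0],
  ],
)

```text
t: 4.05
tool_pos: [575.0, -188.1, 145.5]
tcp_rot: [2.394, 2.03, 0.002]
force: [0.2, -0.4, -0.9]
gripper_width: 10.3
grip_force: 29.2
```

```bash
python3 -c "
from h import *
rows([493,-6,130],60,7)"
```

```text
t 4.05 [ 575.  -188.1  145.5] yaw 80.6 F [ 0.2 -0.4 -0.9] w 10.3
[[0.48, -0.32, 0.04, np.float64(0.37)], [0.46, -0.34, 0.04, np.float64(0.37)], [0.44, -0.36, 0.04, np.float64(0.37)], [0.42, -0.39, 0.04, np.float64(0.37)], [0.4, -0.41, 0.04, np.float64(0.37)], [0.38, -0.43, 0.04, np.float64(0.37)], [0.36, -0.45, 0.04, np.float64(0.37)]]
```

Call:
play_rows(
  deltas=[
    [0.48,-0.32,0.04,0.37],
    [0.46,-0.34,0.04,0.37],
    [0.44,-0.36,0.04,0.37],
    [0.42,-0.39,0.04,0.37],
    [0.4,-0.41,0.04,0.37],
    [0.38,-0.43,0.04,0.37],
    [0.36,-0.45,0.04,0.37],
    [0,0,0,0],
  ],
)

```text
t: 4.85
tool_pos: [490.6, -1.3, 129.0]
tcp_rot: [-2.719, -1.573, -0.001]
force: [0.3, -0.0, 0.5]
gripper_width: 10.5
grip_force: 29.3
```

```bash
python3 -c "
from h import *
i=manip.grab_frame('wrist');C=cal('wrist')
O=i.copy()
for p in [(493,-5)]:
  for a in np.arange(0,6.3,.3):
    u,v=proj('wrist',[p[0]+50*np.cos(a),p[1]+50*np.sin(a),28],C);cv2.circle(O,(int(u),int(v)),2,(0,255,0),-1)
cv2.imwrite('pics/w3.png',O[...,::-1])
go([493,-6,62],60)"
```

```text
t 4.9 pos [491.4  -3.5 129.1] yaw 60.1 F [ 0.6 -0.3 -0.1] w 10.1 tilt [ 0.001 -0.    -1.   ] 
 units at this yaw [-0.03  0.05  1.34] roll 0.01
```

View pics/w3.png

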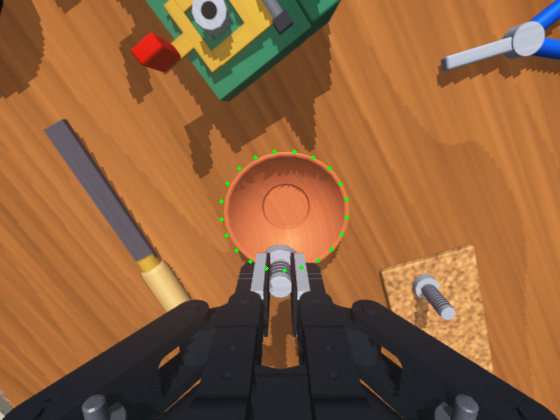

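Held screw visible at (280,270); dish matches the predicted circle centred near (286,208).

Call:
play_rows(
  deltas=[
    [-0.03,0.05,0.3,0],
    [0,0,0.5,0],
    [0,0,0.5,0],
    [0,0,0.35,0],
    [0,0,0,0],
    [0,0,0,0],
  ],
)

```text
t: 5.5
tool_pos: [493.7, -8.2, 46.5]
tcp_rot: [2.723, 1.567, 0.0]
force: [0.3, 0.3, -1.3]
gripper_width: 10.2
grip_force: 29.3
```

Call:
play_rows(
  deltas=[
    [0,0,0,0],
    [0,0,0,0],
    [0,0,0,0],
    [0,0,0,0],
  ],
  hand=30,
)

```text
t: 5.9
tool_pos: [493.4, -7.8, 46.2]
tcp_rot: [2.722, 1.567, 0.001]
force: [-0.4, 0.6, 0.3]
gripper_width: 30.2
grip_force: 0.0
```

Call:
play_rows(
  deltas=[
    [0,0,-0.2,0],
    [0,0,-0.5,0],
    [0,0,-0.6,0],
    [0,0,-0.6,0],
    [0,0,-0.5,0],
    [0,0,0,0],
  ],
)

```text
t: 6.5
tool_pos: [495.1, -7.4, 170.0]
tcp_rot: [2.719, 1.566, 0.008]
force: [-0.3, 0.0, -0.9]
gripper_width: 29.8
grip_force: 0.0
```

```bash
python3 -c "
from h import *
i=manip.grab_frame('wrist');C=cal('wrist')
cv2.imwrite('pics/w4.png',i[...,::-1]);np.save('w4.npy',i)
import pickle;pickle.dump(C,open('w4.pkl','wb'))
rows([495,190,190],6,7)"
```

```text
t 6.55 [494.2  -7.6 168. ] yaw 59.9 F [-0.4 -0.9 -0.2] w 29.6
[[0.49, -0.28, -0.06, np.float64(0.96)], [0.45, -0.34, -0.06, np.float64(0.96)], [0.4, -0.4, -0.06, np.float64(0.96)], [0.34, -0.45, -0.06, np.float64(0.96)], [0.28, -0.49, -0.06, np.float64(0.96)], [0.21, -0.52, -0.06, np.float64(0.96)], [0.14, -0.55, -0.06, np.float64(0.96)]]
```

View pics/w4.png

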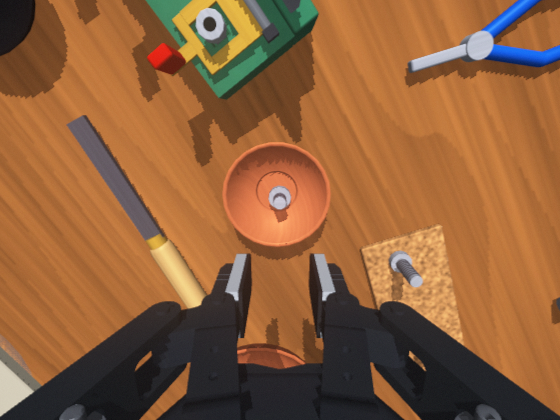

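The short screw stands in the dish at (280,198). Next is the clamp.

Call:
play_rows(
  deltas=[
    [0.49,-0.28,-0.1,0.96],
    [0.45,-0.34,-0.1,0.96],
    [0.4,-0.4,-0.1,0.96],
    [0.34,-0.45,-0.1,0.96],
    [0.28,-0.49,-0.1,0.96],
    [0.21,-0.52,-0.1,0.96],
    [0.14,-0.55,-0.1,0.96],
    [0,0,0,0],
  ],
  hand=0,
)

```text
t: 7.35
tool_pos: [493.7, 194.2, 200.9]
tcp_rot: [-3.135, -0.168, 0.001]
force: [-0.3, 0.1, 0.3]
gripper_width: 0.2
grip_force: 0.0
```

```bash
python3 -c "
from h import *
go([500,205,200],6)
manip.grab_frame('wrist')
C=cal('wrist');i=manip.grab_frame('wrist')
cv2.imwrite('pics/w5.png',i[...,::-1]);np.save('w5.npy',i)
import pickle;pickle.dump(C,open('w5.pkl','wb'))
hsv=cv2.cvtColor(i,cv2.COLOR_RGB2HSV)
m=(((hsv[...,0]<5)|(hsv[...,0]>175))&(hsv[...,1]>180)&(hsv[...,2]>80)).astype(np.uint8)
n,l,s,ce=cv2.connectedComponentsWithStats(m)
for k in range(1,n):
  if s[k,4]>60: print(s[k],ce[k])
"
```

```text
t 7.35 pos [493.7 194.2 200.9] yaw 6.1 F [-0.3  0.1  0.3] w 0.2 tilt [-0.     0.002 -1.   ] 
 units at this yaw [ 0.15 -0.2   0.02] roll 0.02
[174 206  18  26 248] [180.5766129  219.13709677]
[260 206  11  26 265] [265.10943396 218.95849057]
[339 206  17  26 340] [347.19411765 218.80882353]
```

View pics/w5.png

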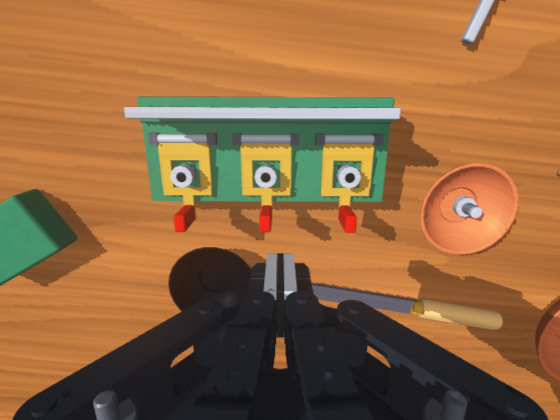

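Heads are at (181.5,177), (265,177) and (349,177.5); the red tabs are below them at (180,219), (265,219) and (347,219).

```bash
python3 - <<'E'
from h import *
import pickle;C=pickle.load(open("w5.pkl","rb"))
i=np.load("w5.npy");g=cv2.cvtColor(i,cv2.COLOR_RGB2GRAY)
hsv=cv2.cvtColor(i,cv2.COLOR_RGB2HSV)
H=[]
for u,v in((181.5,177),(265,177),(349,177.5)):
    u0,v0=int(u)-14,int(v)-14
    m=(hsv[v0:v0+28,u0:u0+28,1]<60).astype(np.uint8)
    n,l,s,c=cv2.connectedComponentsWithStats(m);k=1+np.argmax(s[1:,4])
    bb=s[k];cc=(u0+bb[0]+bb[2]/2-.5,v0+bb[1]+bb[3]/2-.5)
    p=onz("wrist",*cc,60,C);H.append(p);print(cc,bb,p.round(1))
H=np.array(H);d=H[0]-H[2];print(np.linalg.norm(H[0]-H[1]),np.linalg.norm(H[1]-H[2]))
th=np.degrees(np.arctan2(-d[0],d[1]));print("yaw clamp",th)
ex=np.array([np.cos(np.radians(th)),np.sin(np.radians(th)),0])
print("mid",H.mean(0),"tabs",(H-38*ex).round(1))
for p in H: print(proj("wrist",p-38*ex+[0,0,18],C))
rows([H[0][0],H[0][1],90],th,4)
E
```

```text
(np.float64(182.5), np.float64(175.5)) [  4   1  24  24 430] [505.6 281.1  60. ]
(np.float64(265.0), np.float64(175.5)) [  3   1  23  24 429] [513.7 208.   60. ]
(np.float64(348.0), np.float64(176.0)) [  1   2  25  23 458] [521.4 134.5  60. ]
73.5425078655002 73.97908499959006
yaw clamp 6.159797178034103
mid [513.59584504 207.87524693  60.        ] tabs [[467.8 277.1  60. ]
 [475.9 204.   60. ]
 [483.7 130.4  60. ]]
(np.float64(180.41046576840554), np.float64(222.5562709002072))
(np.float64(264.55776998364234), np.float64(222.5696694889625))
(np.float64(349.21537168970144), np.float64(223.06862935803753))
t 7.45 [494.4 190.1 200.1] yaw 6.3 F [-0.  -1.   0.7] w -0.5
[[0.11, -0.45, 0.55, np.float64(0.0)], [0.11, -0.45, 0.55, np.float64(0.0)], [0.11, -0.45, 0.55, np.float64(0.0)], [0.11, -0.45, 0.55, np.float64(0.0)]]
```

Call:
play_rows(
  deltas=[
    [0.15,-0.13,0.5,0],
    [0.15,-0.13,0.6,0],
    [0.1,0,0.6,0],
    [0,0,0.5,0],
    [0,0,0.2,0],
    [0,0,0,0],
    [0,0,0,0],
  ],
)

```text
t: 8.15
tool_pos: [513.9, 204.6, 81.8]
tcp_rot: [-3.137, -0.167, -0.002]
force: [-0.1, 0.4, -0.2]
gripper_width: -0.1
grip_force: 0.0
```

```bash
python3 -c "
from h import *
go([513,206.5,78],6)
j=manip.grab_frame('side')
go([513,206.5,78],6)
i=manip.grab_frame('wrist')
O=np.vstack([cv2.resize(i[100:340,120:440],(640,480))[:360],cv2.resize(j[150:220,220:320],(640,448))[:240*2]])
cv2.imwrite('pics/w6.png',cv2.resize(O,None,fx=.74,fy=.74)[...,::-1])"
```

```text
t 8.15 pos [513.9 204.6  81.8] yaw 6.1 F [-0.1  0.4 -0.2] w -0.1 tilt [ 0.001  0.    -1.   ] 
 units at this yaw [-0.01 -0.04  0.08] roll 0.01
t 8.2 pos [514.2 204.9  82.1] yaw 6.1 F [-0.2  0.7  0.9] w -0.1 tilt [ 0.002  0.    -1.   ] 
 units at this yaw [-0.02 -0.03  0.08] roll 0.01
```

View pics/w6.png

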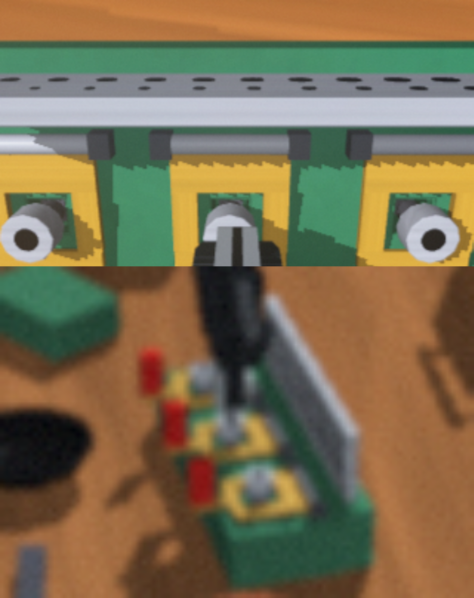

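The fingertips sit over the middle head; neighbour heads are at (26,238) and (431,238). Tapping the middle one.

```bash
python3 -c "
from h import *
a=onz('wrist',137.6,260.8,60);b=onz('wrist',411.2,260.8,60);print(a,b,(a+b)/2,np.linalg.norm(a-b))"
```

```text
[504.45465363 283.07496297  60.        ] [520.49843063 133.75129471  60.        ] [512.47654213 208.41312884  60.        ] 150.18309053369398
```

Call:
play_rows(
  deltas=[
    [-0.02,-0.02,0.06,0],
    [0,0,0.06,0],
    [0,0,0.04,0],
    [0,0,0,0],
    [0,0,0,0],
  ],
)

```text
t: 8.75
tool_pos: [512.4, 206.0, 73.5]
tcp_rot: [3.137, 0.168, 0.001]
force: [-3.6, -1.7, 8.2]
gripper_width: 0.1
grip_force: 4.2
```

Call:
play_rows(
  deltas=[
    [0,0,0.02,0],
    [0,0,0,0],
    [0,0,0,0],
  ],
)

```text
t: 9.05
tool_pos: [512.5, 206.0, 73.3]
tcp_rot: [3.137, 0.168, 0.001]
force: [-6.7, -3.3, 18.1]
gripper_width: 0.3
grip_force: 8.8
```

Call:
play_rows(
  deltas=[
    [0,0,0.02,0],
    [0,0,0,0],
    [0,0,0,0],
  ],
)

```text
t: 9.35
tool_pos: [512.5, 206.1, 73.1]
tcp_rot: [3.136, 0.168, 0.002]
force: [-10.9, -4.7, 27.3]
gripper_width: 0.0
grip_force: 13.5
```

Middle is tight (27 N with no sinking). Next, the right one.

Call:
play_rows(
  deltas=[
    [0,0,-0.25,0],
    [0,0,-0.25,0],
    [0,0.5,0,0],
    [0.01,0.5,0,0],
    [0,0.46,0,0],
    [0,0,0.2,0],
    [0,0,0.16,0],
    [0,0,0,0],
  ],
)

```text
t: 10.15
tool_pos: [519.6, 134.1, 76.7]
tcp_rot: [-3.137, -0.169, 0.003]
force: [-0.3, -0.3, -0.0]
gripper_width: -0.0
grip_force: 0.0
```

Call:
play_rows(
  deltas=[
    [0,0,0.04,0],
    [0,0,0.04,0],
    [0,0,0,0],
    [0,0,0,0],
  ],
)

```text
t: 10.55
tool_pos: [520.6, 133.5, 73.9]
tcp_rot: [3.137, 0.168, 0.0]
force: [-0.3, -0.4, -0.3]
gripper_width: -0.4
grip_force: 0.0
```

Call:
play_rows(
  deltas=[
    [0,0,0.02,0],
    [0,0,0,0],
    [0,0,0,0],
  ],
)

```text
t: 10.85
tool_pos: [520.7, 133.4, 72.9]
tcp_rot: [-3.137, -0.167, -0.001]
force: [0.1, 0.2, 1.5]
gripper_width: 0.2
grip_force: 0.5
```

Call:
play_rows(
  deltas=[
    [0,0,0.02,0],
    [0,0,0,0],
    [0,0,0,0],
  ],
)

```text
t: 11.15
tool_pos: [520.6, 133.3, 71.8]
tcp_rot: [-3.137, -0.167, -0.0]
force: [0.6, 1.1, 1.7]
gripper_width: -0.0
grip_force: 0.6
```

Call:
play_rows(
  deltas=[
    [0,0,0.02,0],
    [0,0,0,0],
    [0,0,0,0],
  ],
)

```text
t: 11.45
tool_pos: [520.6, 133.2, 70.7]
tcp_rot: [3.137, 0.167, 0.0]
force: [-0.1, 0.5, 0.5]
gripper_width: -0.2
grip_force: 0.5
```

Sinking under low force; pushing to its stop.

Call:
play_rows(
  deltas=[
    [0,0,0.04,0],
    [0,0,0.04,0],
    [0,0,0,0],
    [0,0,0,0],
  ],
)

```text
t: 11.85
tool_pos: [520.7, 133.3, 68.0]
tcp_rot: [3.136, 0.167, 0.001]
force: [-6.0, -1.1, 18.2]
gripper_width: -0.2
grip_force: 9.1
```

Call:
play_rows(
  deltas=[
    [0,0,0.02,0],
    [0,0,0,0],
    [0,0,0,0],
  ],
)

```text
t: 12.15
tool_pos: [520.8, 133.3, 67.9]
tcp_rot: [3.136, 0.167, 0.001]
force: [-11.0, -4.2, 29.0]
gripper_width: -0.3
grip_force: 14.4
```

The right screw sank to its stop at z≈67.9. I'll tap the left one to confirm it is tight.

Call:
play_rows(
  deltas=[
    [0,0,-0.3,0],
    [0,0,-0.32,0],
    [0,-0.7,0,0],
    [0,-0.8,0,0],
    [0,-0.8,0,0],
    [-0.01,-0.71,0,0],
    [0,0,0.2,0],
    [0,0,0.18,0],
  ],
)

```text
t: 12.95
tool_pos: [503.7, 283.3, 77.1]
tcp_rot: [3.137, 0.17, -0.0]
force: [-0.5, -0.4, -1.0]
gripper_width: 0.1
grip_force: 0.0
```

Call:
play_rows(
  deltas=[
    [0,0,0.04,0],
    [0,0,0.04,0],
    [0,0,0,0],
    [0,0,0,0],
  ],
)

```text
t: 13.35
tool_pos: [504.6, 281.9, 74.0]
tcp_rot: [3.137, 0.165, 0.001]
force: [-0.0, 0.3, 0.2]
gripper_width: -0.2
grip_force: 0.0
```

Call:
play_rows(
  deltas=[
    [0,0,0.03,0],
    [0,0,0.02,0],
    [0,0,0,0],
    [0,0,0,0],
  ],
)

```text
t: 13.75
tool_pos: [504.7, 282.3, 73.3]
tcp_rot: [3.136, 0.166, 0.002]
force: [-6.1, -6.2, 19.3]
gripper_width: 0.2
grip_force: 10.0
```

Call:
play_rows(
  deltas=[
    [0,0,0.02,0],
    [0,0,0,0],
    [0,0,0,0],
  ],
)

```text
t: 14.05
tool_pos: [504.8, 282.3, 73.0]
tcp_rot: [3.136, 0.166, 0.003]
force: [-9.6, -8.4, 28.8]
gripper_width: 0.2
grip_force: 14.3
```

Left is tight too (28.8 N), so the right screw is the loose one. Moving over the right tab.

Call:
play_rows(
  deltas=[
    [0,0,-0.4,0],
    [0,0,-0.7,0],
    [-0.15,0.5,0,0],
    [-0.2,0.7,0,0],
    [-0.2,0.8,0,0],
    [-0.2,0.7,0,0],
    [-0.02,0.29,0,0],
    [0,0,0,0],
  ],
  hand=32,
  grip_force=40,
)

```text
t: 14.85
tool_pos: [482.1, 127.1, 125.4]
tcp_rot: [3.136, 0.16, 0.001]
force: [-1.1, 1.4, 0.1]
gripper_width: 32.0
grip_force: 0.0
```

Call:
play_rows(
  deltas=[
    [0,0,0,0],
    [0,0,0,0],
  ],
)

```text
t: 15.05
tool_pos: [481.7, 131.4, 125.4]
tcp_rot: [-3.136, -0.17, -0.001]
force: [0.7, -0.3, -0.0]
gripper_width: 32.3
grip_force: 0.0
```

```bash
python3 - <<'E'
from h import *
go([482.7,129.5,65],6.1)
i=manip.grab_frame('wrist');C=cal('wrist');go([482.7,129.5,65],6.1)
O=i.copy()
for p in((482.7,129.5,78),(520.5,133.5,54)):
    u,v=proj('wrist',p,C);print(u,v);cv2.circle(O,(int(u),int(v)),2,(0,255,0),-1)
cv2.imwrite('pics/w7.png',O[...,::-1])
E
```

```text
t 15.05 pos [481.7 131.4 125.4] yaw 6.2 F [ 0.7 -0.3 -0. ] w 32.3 tilt [ 0.     0.001 -1.   ] 
 units at this yaw [0.02 0.04 1.21] roll 0.01
t 15.1 pos [481.6 131.4 125.3] yaw 6.2 F [-0.3 -0.4 -0.5] w 32.4 tilt [ 0.     0.001 -1.   ] 
 units at this yaw [0.02 0.04 1.21] roll 0.01
284.09522368089443 238.66874277933
284.0763649369619 171.0731107503781
```

View pics/w7.png

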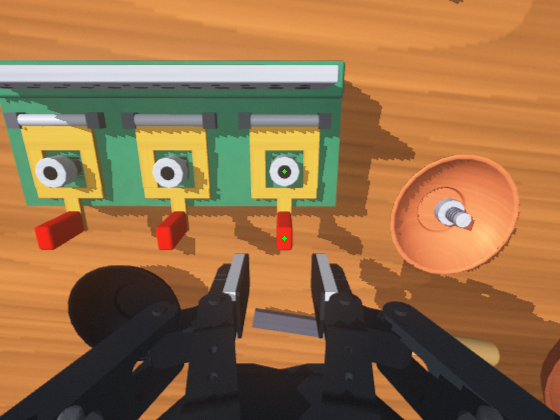

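The tab's top is at (284,238), exactly as predicted, with the pads at 237 and 325 straddling it. Descending and gripping.

Call:
play_rows(
  deltas=[
    [0.02,0.04,0.3,0],
    [0,0,0.4,0],
    [0,0,0.3,0],
    [0,0,0.2,0],
    [0,0,0,0],
    [0,0,0,0],
  ],
)

```text
t: 15.7
tool_pos: [483.0, 128.5, 65.4]
tcp_rot: [-3.137, -0.168, 0.0]
force: [-0.1, 1.5, -0.6]
gripper_width: 32.5
grip_force: 0.0
```

Call:
play_rows(
  deltas=[
    [0,0,0,0],
    [0,0,0,0],
    [0,0,0,0],
    [0,0,0,0],
    [0,0,0,0],
  ],
  hand=0,
)

```text
t: 16.2
tool_pos: [483.3, 128.8, 66.0]
tcp_rot: [-3.137, -0.168, -0.002]
force: [-1.0, 2.8, 6.3]
gripper_width: 9.1
grip_force: 42.3
```

```bash
python3 -c "
from h import *
s,R,y=st();h=np.array([520.5+32*.9943,133.5+32*.106,44]);g=s['tool_pos']+[0,0,5]
ex=np.array([.9943,.106,0]);x=(g-h)@ex;z=g[2]-44;print(s['tool_pos'],x,z,s['force'],s['gripper_width'])
t=np.radians(np.r_[0,np.linspace(1.5,45,16)])
X=x*np.cos(t)+z*np.sin(t);Z=-x*np.sin(t)+z*np.cos(t)
print(np.c_[np.diff(X),-np.diff(Z)].round(2)/50,X[-1]-x,Z[-1]-z)"
```

```text
[483.31461614 128.81054865  65.99731891] -69.46630069411833 26.99731890747914 [-0.96103584  2.75719939  6.33072144] 9.120275325159058
[[ 0.0146 -0.0362]
 [ 0.031  -0.0688]
 [ 0.0344 -0.0672]
 [ 0.0378 -0.0654]
 [ 0.041  -0.0634]
 [ 0.0442 -0.0612]
 [ 0.0472 -0.0588]
 [ 0.05   -0.0564]
 [ 0.0528 -0.0538]
 [ 0.0556 -0.051 ]
 [ 0.058  -0.0482]
 [ 0.0604 -0.0452]
 [ 0.0626 -0.042 ]
 [ 0.0646 -0.0388]
 [ 0.0666 -0.0356]
 [ 0.0682 -0.0322]] 39.43619568269778 41.212760650609994
```

Call:
play_rows(
  deltas=[
    [0.015,-0.036,-0.036,0],
    [0.031,0,-0.069,0],
    [0.034,0,-0.067,0],
    [0.038,0,-0.065,0],
    [0.041,0,-0.063,0],
    [0.044,0,-0.061,0],
    [0,0,0,0],
  ],
)

```text
t: 16.9
tool_pos: [492.3, 130.1, 83.3]
tcp_rot: [3.136, 0.166, -0.003]
force: [-2.1, -5.8, -4.1]
gripper_width: 9.0
grip_force: 40.0
```

Call:
play_rows(
  deltas=[
    [0.047,0.025,-0.059,0],
    [0.05,0,-0.056,0],
    [0.053,0,-0.054,0],
    [0.056,0,-0.051,0],
    [0.058,0,-0.048,0],
    [0,0,0,0],
  ],
)

```text
t: 17.5
tool_pos: [506.0, 131.5, 97.2]
tcp_rot: [3.137, 0.168, -0.001]
force: [-5.1, -3.3, 0.0]
gripper_width: 8.8
grip_force: 39.7
```

Call:
play_rows(
  deltas=[
    [0.06,0,-0.045,0],
    [0.063,0,-0.042,0],
    [0.065,0,-0.039,0],
    [0.067,0,-0.036,0],
    [0.068,0,-0.032,0],
    [0,0,0,0],
    [0,0,0,0],
  ],
)

```text
t: 18.2
tool_pos: [522.1, 133.2, 106.9]
tcp_rot: [3.137, 0.168, -0.0]
force: [-5.3, -2.8, -0.0]
gripper_width: 9.4
grip_force: 39.3
```

```bash
python3 - <<'E'
from h import *
go([522.5,133,107.2],6.1)
i=manip.grab_frame('wrist');j=manip.grab_frame('side');C=cal('side')
np.save('s8.npy',j)
O=np.vstack([cv2.resize(i[100:340,120:440],(480,360))[:240],cv2.resize(j[150:225,220:320],(480,360))])
cv2.imwrite('pics/w8.png',O[...,::-1])
E
```

```text
t 18.2 pos [522.1 133.2 106.9] yaw 6.1 F [-5.3 -2.8 -0. ] w 9.4 tilt [-0. -0. -1.] 
 units at this yaw [ 0.01  0.   -0.01] roll 0.0
```

View pics/w8.png

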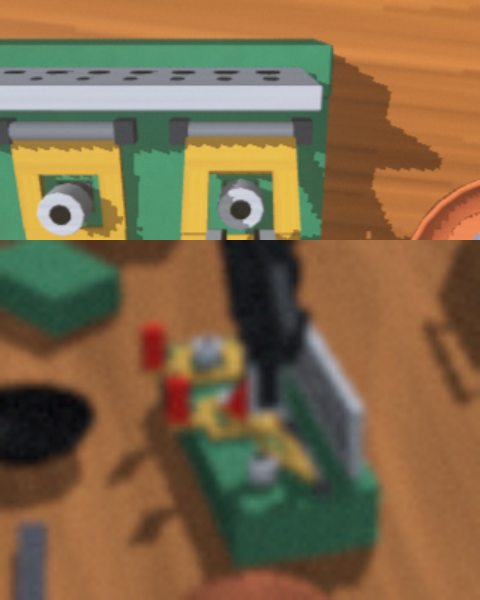

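The side view shows the right cap raised with its tab at (238,398) in the pads and the screw exposed at (262,468); the other caps look shut. I'll check the angle numerically.

```bash
python3 - <<'E'
from h import *
j=np.load('s8.npy');hsv=cv2.cvtColor(j,cv2.COLOR_RGB2HSV)
m=(((hsv[...,0]<6)|(hsv[...,0]>174))&(hsv[...,1]>170)&(hsv[...,2]>80)).astype(np.uint8);m[:, :235]=0;m[:155]=0;m[225:]=0;m[:,300:]=0
n,l,s,c=cv2.connectedComponentsWithStats(m)
for k in range(1,n):
  if s[k,4]>8: print(s[k],c[k].round(1))
h=np.array([520.5+32*.9943,133.5+32*.106,44]);ex=np.array([.9943,.106,0]);ey=np.array([-.106,.9943,0])
for a in(35,40,45,50,55):
  t=np.radians(a);o=[]
  for x,z in((-78,4),(-78,34),(-62,34)):
    p=h+ex*(x*np.cos(t)+z*np.sin(t))+[0,0,-x*np.sin(t)+z*np.cos(t)]-5*ey
    o.append(np.round(proj('side',p),1).tolist())
  print(a,o)
E
```

```text
[250 168   4   9  35] [251.5 171.9]
[254 179   5   9  41] [256.2 182.9]
[268 180   3   7  15] [269.3 183.5]
35 [[264.8, 186.1], [270.4, 178.1], [274.7, 180.2]]
40 [[266.3, 184.4], [272.5, 176.8], [276.5, 179.3]]
45 [[267.8, 182.7], [274.7, 175.6], [278.4, 178.4]]
50 [[269.5, 181.2], [277.0, 174.5], [280.3, 177.7]]
55 [[271.3, 179.9], [279.3, 173.7], [282.3, 177.2]]
```

```bash
python3 -c "
from workcell import manip
print(manip.finish_job())"
```

```text
the job is handed in; nothing more can be done
None
```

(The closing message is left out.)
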